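Find the canister that lost its vacuum and latch its lid

ROBOT

A 6-joint arm with a two-finger parallel gripper is mounted at the origin on a cart in front of the work surface, level with it; the furniture and walls round the work are solid. World frame = base frame: x ahead of the robot, y to its left, z up, the work surface at z = 0. Lengths are in m, angles in rad, forces in N, time in s.
With the tool pointing down it reaches from about 0.325 to 0.75 m from the base axis. Payload 7.6 kg.
Tool frame: the origin (TCP) lies at the very end of the fingers, on their centre line; the grasp point (between the pads) lies behind it (bot.tcp_to_grasp is the z of the grasp point in the tool frame, in m); z points along the fingers, y is the line along which they close (so a half turn about z gives the same grasp; the last joint's range is limited). The gripper opens to 85 mm and grips with 20 to 120 N. Pads are 22 mm wide; open, the fingers measure 114 mm over their backs; the gripper's body (76 mm by 85 mm) begins 54 mm behind the grasp point. The pads swing forward as they close: fully open they stand 13 mm farther back than shut.
Start: joints at [-1.207, 0.052, 1.401, -0, 1.689, -0.07], TCP at [0.221, -0.476, 0.231] pointing down, gripper open.
Joint ranges: [-2.9, 2.9], [-0.91, 2.17], [0.12, 2.37], [-1.06, 4.2], [0.26, 2.73], [-2.93, 2.93]. Speed limits (rad/s): [2.57, 2.57, 3.01, 3.14, 3.14, 3.14].

INTERFACE

Orientations are given as [roll, pitch, yaw] about the fixed x, y, z axes, in that order (R = Rz(yaw) Ry(pitch) Rx(roll)).
In Python, from plant import bot gives the robot as it stands.
- The arm moves only by the shell command python3 -m jog 'ROWS' [FORCE]. ROWS is JSON, a list of rows, each an object of numbers: "x", "y", "z": the shift along the tool's x, y, z in mm; "spin": the turn about the tool's z in rad; "gripper": the finger opening in mm, from 0 to 85.4. In form: [{"x": .., "y": .., "z": .., "spin": .., "gripper": ..}, ...]. A call has 1 to 20 rows; each row is the pose to reach, as a shift and turn from the pose commanded when the call began, along the tool's axes at that moment; what a row does not reach only later rows make up. A row lasts 1/12 s, in which the tool goes at most 41.7 mm and 7.16 degrees, less where a joint would pass 70% of its speed; a pose out of reach is approached as far as the arm can. A call with a gripper value outside its range is refused whole. The fingers move at their own pace and stop on an object; FORCE is the grip in N (left out, the last holds). Time passes only in rows, so rows that repeat a pose let the fingers close. It gives the time, the measured TCP pose, the force, the opening and the grip force at its end, in the units of the state.
- bot.sense(): the state, without advancing time (a new reading comes with each control period).
- bot.snapshot(name): name is "scene" or "top" or "wrist"; returns (picture, depth): 420x560x3 uint8, blue, green, red; 420x560 float32, m along the optical axis (not along the pixel's ray), 0 where there is no reading.
- bot.get_calibration(name): a dict with "fx", "fy", "cx", "cy" (pixels), "R" (3x3) and "t" (3): a world point X has camera coordinates R X + t; the wrist camera has in their place "tool_from_camera" (4x4, takes a point from camera to tool coordinates, whose origin is the TCP and whose axes are the flange's). Camera axes: x right, y down, z forward; pixel columns grow to the right and rows downward; lengths in m; the calibration is good to about 2 mm. A picture is of the moment at which its call begins: read the wrist's pose just before it. get_calibration takes no time and is no camera call.
- bot.hand_in(): hands the job in; it is judged then, once.
The state is a dict: "time": time; "q": joint angles; "dq": joint speeds; "tau": joint torques, N m; "ee_pos": TCP position; "ee_rot": TCP orientation; "force": force on the tool from outside, world axes, zero at the start; "wrist_torque": the same for the moment, N m; "grip_width": finger opening in m; "finger_force": force on a finger pad.
Only numpy, scipy, OpenCV 4.12 (cv2) and the standard library are available. Lean on these libraries where they do the work, as an engineer would, in place of code of your own. Each camera call takes 0.05 s, during which the arm holds its last target. There are 200 camera calls.

TASK

One of the three steel vacuum canisters on the bar has lost its vacuum, so its lid must be held by its latch until it is pumped out again. Go along the row from left to right and gently press the grey seal button on each lid about half way in to feel which gives most easily, then push the red latch tag on that softest one fully down, flat to the lid. Leave the other two tags standing, and do not lift or shift the canisters or the things around them.

Things in the scene. Friction and masses are not known exactly. Their poses are not given: they have to be found in the camera images.
- canister_a: round brushed-steel vacuum canister with a black lid, one of three that look alike; 94 mm across the lid, lid top 96 mm above the bar top, about 0.85 kg, standing loose, turned any way round. Origin: centre of its underside; z up; x runs across the lid from the grey seal button (its axis 24 mm to -x of the centre) to the red latch tag (on the +x half)
- button_a_top (a point): top centre of canister_a's grey round spring-mounted seal button, 33 mm across at the foot (29 mm near its rounded top), standing 16 mm above the lid; it moves with the button
- button_a (a joint): how far canister_a's seal button is pressed straight down, m: 0 = up, 0.010 = fully in. A spring returns it. The three springs differ clearly in stiffness (each somewhere from 250 to 1200 N/m, each at least 1.5 times as stiff as the next softer one); which canister is softest is known only by pressing
- latch_a_tip (a point): free end of canister_a's red latch tag: a flat tab 36 mm long from hinge to tip, 26 mm wide and 5 mm thick, hinged 6 mm to +x of the lid's centre and 4.5 mm above the lid. It stands up leaning away from the button; pressed down from above near its tip it swings away from the button and down until it lies level along the canister's own +x, its top 7 mm above the lid, tip 42 mm to +x of the canister's centre
- latch_a (a joint): angle of canister_a's latch tag, rad: 0 = standing 50 degrees above level, 0.87 = pushed fully down, level. It is stiff (about 1 to 2 N at its tip) and stays where it is left; starts between 0 and 0.15
- canister_b: round brushed-steel vacuum canister with a black lid, one of three that look alike; 94 mm across the lid, lid top 96 mm above the bar top, about 0.85 kg, standing loose, turned any way round. Origin: centre of its underside; z up; x runs across the lid from the grey seal button (its axis 24 mm to -x of the centre) to the red latch tag (on the +x half)
- button_b_top (a point): top centre of canister_b's grey round spring-mounted seal button, 33 mm across at the foot (29 mm near its rounded top), standing 16 mm above the lid; it moves with the button
- button_b (a joint): how far canister_b's seal button is pressed straight down, m: 0 = up, 0.010 = fully in. A spring returns it. The three springs differ clearly in stiffness (each somewhere from 250 to 1200 N/m, each at least 1.5 times as stiff as the next softer one); which canister is softest is known only by pressing
- latch_b_tip (a point): free end of canister_b's red latch tag: a flat tab 36 mm long from hinge to tip, 26 mm wide and 5 mm thick, hinged 6 mm to +x of the lid's centre and 4.5 mm above the lid. It stands up leaning away from the button; pressed down from above near its tip it swings away from the button and down until it lies level along the canister's own +x, its top 7 mm above the lid, tip 42 mm to +x of the canister's centre
- latch_b (a joint): angle of canister_b's latch tag, rad: 0 = standing 50 degrees above level, 0.87 = pushed fully down, level. It is stiff (about 1 to 2 N at its tip) and stays where it is left; starts between 0 and 0.15
- canister_c: round brushed-steel vacuum canister with a black lid, one of three that look alike; 94 mm across the lid, lid top 96 mm above the bar top, about 0.85 kg, standing loose, turned any way round. Origin: centre of its underside; z up; x runs across the lid from the grey seal button (its axis 24 mm to -x of the centre) to the red latch tag (on the +x half)
- button_c_top (a point): top centre of canister_c's grey round spring-mounted seal button, 33 mm across at the foot (29 mm near its rounded top), standing 16 mm above the lid; it moves with the button
- button_c (a joint): how far canister_c's seal button is pressed straight down, m: 0 = up, 0.010 = fully in. A spring returns it. The three springs differ clearly in stiffness (each somewhere from 250 to 1200 N/m, each at least 1.5 times as stiff as the next softer one); which canister is softest is known only by pressing
- latch_c_tip (a point): free end of canister_c's red latch tag: a flat tab 36 mm long from hinge to tip, 26 mm wide and 5 mm thick, hinged 6 mm to +x of the lid's centre and 4.5 mm above the lid. It stands up leaning away from the button; pressed down from above near its tip it swings away from the button and down until it lies level along the canister's own +x, its top 7 mm above the lid, tip 42 mm to +x of the canister's centre
- latch_c (a joint): angle of canister_c's latch tag, rad: 0 = standing 50 degrees above level, 0.87 = pushed fully down, level. It is stiff (about 1 to 2 N at its tip) and stays where it is left; starts between 0 and 0.15
- mug: white coffee mug with small leaves, 92 x 127 x 95 mm, a bystander behind the canisters; origin at the centre of its underside, z up
- tea_carton: red tea carton, 63 x 131 x 66 mm, a bystander behind the canisters; origin at the centre of its underside, z up
- shaker: glass salt shaker with grey top, 44 x 44 x 90 mm, a bystander behind the left canister; origin at the centre of its underside, z up
- spoon: steel teaspoon, 130 x 26 x 11 mm, lying on the bar in front of the right canister, a bystander; origin at the centre of its underside, z up

How it is judged:
By the outcome, as a careful person would: the job done as asked, in the order asked, and still so for the second after the job is handed in, with the robot touching nothing.
It also fails if it takes over 54 s, if anything falls off the work surface, if the arm or the gripper's body presses on something with over 40 N, if the wrist force passes 120 N, or if a joint passes its speed limit or range.

## Working session

There is one attempt and no reset: what is moved stays moved. The work goes in short steps, Python scripts to look and compute and a shell command to move; the robot and the scene stay as the last step left them, time stands still between calls to the robot, and variables do not carry over. Pictures are saved under pics/ and viewed, at most 10 in all, crops included, and the job is handed in when it is done.

```bash
mkdir -p pics
python3 - <<'E'
from plant import bot
import cv2,numpy as np,pickle
s=bot.sense();print(s['time'],s['ee_pos'],s['ee_rot'],s['force'],s['grip_width'],bot.tcp_to_grasp)
d={}
for n in("scene","top"):
    p,z=bot.snapshot(n);d[n]=(p,z,bot.get_calibration(n));cv2.imwrite(f"pics/{n}0.png",p);print(n,d[n][2])
pickle.dump(d,open("d0.pkl","wb"))
E
```

```text
0.0 [ 0.22059456 -0.47608938  0.23050667] [-3.14010193e+00 -1.07508620e-04  4.33820562e-01] [-0.54652735 -0.03266166  0.93891495] 0.08523772517733712 -0.0187
scene {'fx': 493.9957490374532, 'fy': 493.9957490374532, 'cx': 275.7633455908621, 'cy': 209.7470725155495, 'R': array([[-0.86867947, -0.4950678 , -0.01743129],
       [-0.3688279 ,  0.66985974, -0.64440198],
       [ 0.33069919, -0.55334963, -0.76448822]]), 't': array([0.65902692, 0.13242296, 0.90433454])}
top {'fx': 488.63146782888936, 'fy': 488.63146782888936, 'cx': 278.12378310392484, 'cy': 212.88462927181592, 'R': array([[ 1.84771719e-03, -9.99998174e-01,  4.87493849e-04],
       [-9.92664710e-01, -1.89309781e-03, -1.20885028e-01],
       [ 1.20885731e-01, -2.60556596e-04, -9.92666395e-01]]), 't': array([0.23985619, 0.62185637, 0.96814498])}
```

View pics/top0.png

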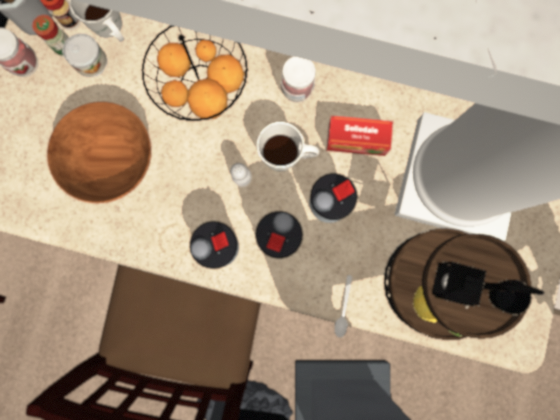

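View pics/scene0.png

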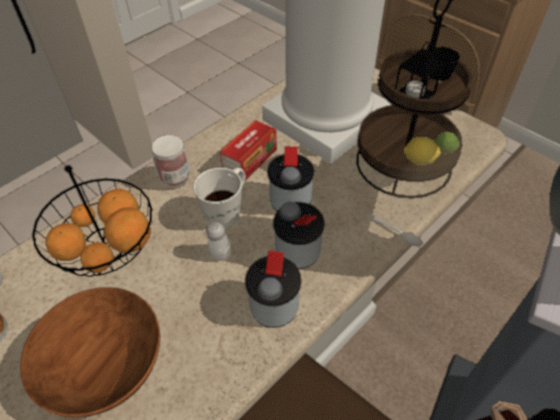

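The top view shows the canisters in order left, middle, right at about (214,245), (279,235) and (334,197). The tiered stand is at (460,285), between the arm and the row. The scene view agrees.

```bash
cat > h.py <<'E'
import cv2,numpy as np
def ray(c,u,v,z):
    d=c['R'].T@np.array([(u-c['cx'])/c['fx'],(v-c['cy'])/c['fy'],1]); o=-c['R'].T@c['t']
    return o+d*(z-o[2])/d[2]
def cloud(c,z):
    v,u=np.indices(z.shape); P=np.stack([(u-c['cx'])/c['fx']*z,(v-c['cy'])/c['fy']*z,z],-1)
    return (P-c['t'])@c['R']
E
python3 - <<'E'
import pickle;from h import *
d=pickle.load(open("d0.pkl","rb"));p,z,c=d["top"]
W=cloud(c,z);hsv=cv2.cvtColor(p,cv2.COLOR_BGR2HSV)
for n,(u,v) in dict(L=(214,245),M=(279,235),R=(334,197)).items():
    m=np.zeros(z.shape,np.uint8);cv2.circle(m,(u,v),30,255,-1)
    lid=((m>0)&(W[...,2]>.085)).astype(np.uint8)
    cs=max(cv2.findContours(((m>0)&(hsv[...,2]<60)|lid>0).astype(np.uint8),0,2)[0],key=cv2.contourArea)
    (a,b),r=cv2.minEnclosingCircle(cs)
    red=(m>0)&(hsv[...,1]>150)&(hsv[...,2]>70)&((hsv[...,0]<12)|(hsv[...,0]>168))
    gry=(m>0)&(hsv[...,1]<90)&(hsv[...,2]>60)&(hsv[...,2]<200)&(W[...,2]>.1)
    f=lambda k:np.median(W[k],0).round(4)
    ys,xs=np.nonzero(gry);yr,xr=np.nonzero(red)
    print(n,'circle',ray(c,a,b,.096).round(4),r,'lidmed',f(lid>0),'red',f(red),red.sum(),W[red][:,2].max().round(3),'grey',f(gry),gry.sum(),ray(c,xs.mean(),ys.mean(),.108).round(4), 'redray',ray(c,xr.mean(),yr.mean(),.115).round(4))
for n,(u0,u1,v0,v1) in dict(stand=(380,560,225,345),col=(400,560,100,224),mug=(255,320,120,170)).items():
    Q=np.concatenate([W[v0:v1,u0:u1][z[v0:v1,u0:u1]>0]]);Q=Q[Q[:,2]>.04];print(n,Q.min(0),Q.max(0))
p,z,c=d["scene"];W=cloud(c,z)
Q=W[70:260,350:480][z[70:260,350:480]>0];Q=W[(z>0)&(W[...,2]>.05)&(W[...,1]<0)&(W[...,0]<.56)&(W[...,0]>.2)]
for h in np.arange(.05,.6,.05):
    k=Q[(Q[:,2]>h)&(Q[:,2]<h+.05)]
    if len(k):print(round(h,2),k.min(0).round(3),k.max(0).round(3),len(k))
E
```

```text
L circle [0.5544 0.3663 0.096 ] 24.665388107299805 lidmed [0.5528 0.3651 0.0969] red [0.5585 0.352  0.1134] 230 0.133 grey [0.5453 0.3867 0.1097] 296 [0.5463 0.3871 0.108 ] redray [0.5584 0.3515 0.115 ]
M circle [0.5735 0.2394 0.096 ] 24.091678619384766 lidmed [0.5733 0.2393 0.097 ] red [0.5566 0.2459 0.1133] 242 1.036 grey [0.5952 0.2317 0.1094] 289 [0.5954 0.2311 0.108 ] redray [0.5568 0.246  0.115 ]
R circle [0.648  0.1327 0.096 ] 23.9126033782959 lidmed [0.6472 0.1327 0.097 ] red [0.6568 0.1169 0.1112] 298 0.129 grey [0.6373 0.1533 0.1093] 293 [0.6379 0.1529 0.108 ] redray [0.6565 0.1171 0.115 ]
stand [ 0.3741958  -0.22663543  0.04002141] [0.5966403  0.02415551 0.40428111]
col [ 0.53135492 -0.232495    0.04000821] [0.83458536 0.20062199 0.94483482]
mug [0.70589887 0.15750882 0.04000048] [0.79711951 0.28311748 0.09940732]
0.05 [ 0.372 -0.19   0.055] [ 0.56 -0.    0.1 ] 4152
0.1 [ 0.39  -0.114  0.1  ] [ 0.486 -0.019  0.15 ] 700
0.2 [ 0.394 -0.167  0.208] [ 0.56 -0.    0.25] 3936
0.25 [ 0.435 -0.16   0.25 ] [ 0.519 -0.012  0.3  ] 1056
0.3 [ 0.471 -0.088  0.3  ] [ 0.498 -0.032  0.35 ] 335
0.35 [ 0.471 -0.108  0.35 ] [ 0.489 -0.056  0.391] 168
```

```bash
python3 -m jog '[{"z":-70,"gripper":0},{"z":-70,"gripper":0},{"x":3,"y":-127,"z":-70,"gripper":0},{"x":3,"y":-127,"z":-70,"gripper":0},{"x":3,"y":-127,"z":-70,"gripper":0},{"x":3,"y":-127,"z":-70,"gripper":0},{"x":254,"y":-275,"z":-70,"gripper":0},{"x":254,"y":-275,"z":-70,"gripper":0},{"x":254,"y":-275,"z":-70,"gripper":0},{"x":254,"y":-275,"z":-70,"gripper":0},{"x":254,"y":-275,"z":-70,"gripper":0},{"x":254,"y":-275,"z":-70,"gripper":0},{"x":254,"y":-275,"z":-70,"gripper":0},{"x":254,"y":-275,"z":-70,"gripper":0},{"x":343,"y":-421,"z":-70,"gripper":0},{"x":343,"y":-421,"z":-70,"gripper":0},{"x":343,"y":-421,"z":-70,"gripper":0},{"x":343,"y":-421,"z":-70,"gripper":0},{"x":343,"y":-421,"z":-70,"gripper":0}]'
```

```text
schema error: expected keys x, y, z, spin, gripper
```

```bash
python3 -m jog '[{"x":0,"y":0,"z":-70,"spin":0,"gripper":0},{"x":0,"y":0,"z":-70,"spin":0,"gripper":0},{"x":3,"y":-127,"z":-70,"spin":0,"gripper":0},{"x":3,"y":-127,"z":-70,"spin":0,"gripper":0},{"x":3,"y":-127,"z":-70,"spin":0,"gripper":0},{"x":3,"y":-127,"z":-70,"spin":0,"gripper":0},{"x":254,"y":-275,"z":-70,"spin":0,"gripper":0},{"x":254,"y":-275,"z":-70,"spin":0,"gripper":0},{"x":254,"y":-275,"z":-70,"spin":0,"gripper":0},{"x":254,"y":-275,"z":-70,"spin":0,"gripper":0},{"x":254,"y":-275,"z":-70,"spin":0,"gripper":0},{"x":254,"y":-275,"z":-70,"spin":0,"gripper":0},{"x":254,"y":-275,"z":-70,"spin":0,"gripper":0},{"x":254,"y":-275,"z":-70,"spin":0,"gripper":0},{"x":343,"y":-421,"z":-70,"spin":0,"gripper":0},{"x":343,"y":-421,"z":-70,"spin":0,"gripper":0},{"x":343,"y":-421,"z":-70,"spin":0,"gripper":0},{"x":343,"y":-421,"z":-70,"spin":0,"gripper":0},{"x":343,"y":-421,"z":-70,"spin":0,"gripper":0}]'
```

```text
time: 1.68
ee_pos: [0.3547, 0.055, 0.301]
ee_rot: [-3.14, -0.0, 0.442]
force: [-0.3, -0.8, 0.1]
grip_width: 0.0
finger_force: 0.0
```

```bash
python3 -m jog '[{"x":22,"y":-177,"z":0,"spin":0,"gripper":0},{"x":22,"y":-177,"z":0,"spin":0,"gripper":0},{"x":22,"y":-177,"z":0,"spin":0,"gripper":0},{"x":22,"y":-177,"z":0,"spin":0,"gripper":0},{"x":22,"y":-177,"z":0,"spin":0,"gripper":0},{"x":315,"y":-226,"z":0,"spin":0,"gripper":0},{"x":315,"y":-226,"z":0,"spin":0,"gripper":0},{"x":315,"y":-226,"z":0,"spin":0,"gripper":0},{"x":315,"y":-226,"z":0,"spin":0,"gripper":0},{"x":315,"y":-226,"z":0,"spin":0,"gripper":0},{"x":315,"y":-226,"z":0,"spin":0,"gripper":0},{"x":315,"y":-226,"z":0,"spin":0,"gripper":0},{"x":315,"y":-226,"z":0,"spin":0,"gripper":0},{"x":315,"y":-226,"z":100,"spin":0,"gripper":0},{"x":315,"y":-226,"z":100,"spin":0,"gripper":0},{"x":315,"y":-226,"z":100,"spin":0,"gripper":0},{"x":315,"y":-226,"z":100,"spin":0,"gripper":0},{"x":315,"y":-226,"z":100,"spin":0,"gripper":0},{"x":315,"y":-226,"z":100,"spin":0,"gripper":0}]'
cat > look.py <<'E'
from plant import bot
import sys,cv2,numpy as np
F=[]
for i in range(int(sys.argv[1])):
    s=bot.sense();p,z=bot.snapshot("wrist");F.append(s['force'])
s=bot.sense();print(s['time'],'pos',s['ee_pos'].round(4),s['ee_rot'].round(3),'F',np.mean(F,0).round(2),'sd',np.std(F,0).round(2))
if len(sys.argv)>2:cv2.imwrite(sys.argv[2],p);print(bot.get_calibration("wrist"))
E
python3 look.py 6 pics/w1.png
```

```text
time: 3.27
ee_pos: [0.5467, 0.3873, 0.2041]
ee_rot: [-3.141, -0.004, 0.433]
force: [0.2, -0.3, 0.2]
grip_width: 0.0
finger_force: 0.0
3.5667 pos [0.5461 0.3874 0.2026] [-3.141e+00 -2.000e-03  4.340e-01] F [ 0.06 -0.01 -0.  ] sd [0.54 0.53 0.67]
{'fx': 358.6252233993704, 'fy': 358.6252233993704, 'cx': 279.2628273738904, 'cy': 209.2187428721716, 'tool_from_camera': array([[-1.72739476e-04, -9.52052410e-01, -3.05934924e-01,
         7.76815413e-02],
       [ 9.99999967e-01, -1.05631162e-04, -2.35909869e-04,
         1.19207547e-03],
       [ 1.92282297e-04, -3.05934955e-01,  9.52052397e-01,
        -1.42617493e-01],
       [ 0.00000000e+00,  0.00000000e+00,  0.00000000e+00,
         1.00000000e+00]])}
```

View pics/w1.png

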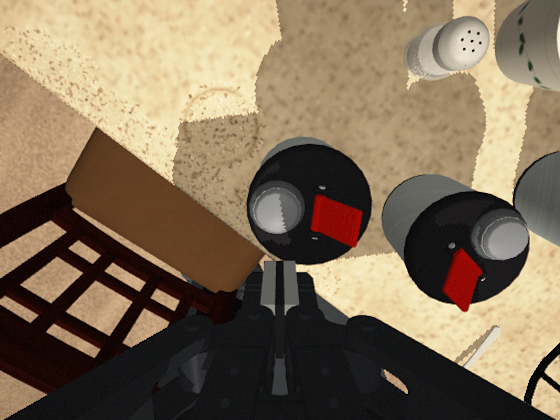

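The wrist view shows the left lid with its button at about (274,208) and its tag at (337,220). The middle lid's button is at about (503,238). The closed fingertips are at about (280,265).

```bash
cat >> h.py <<'E'
from scipy.spatial.transform import Rotation as Ro
def wcal(bot,s):
    c=dict(bot.get_calibration("wrist"));T=np.eye(4);T[:3,:3]=Ro.from_euler('xyz',s['ee_rot']).as_matrix();T[:3,3]=s['ee_pos']
    M=np.linalg.inv(T@c['tool_from_camera']);c['R']=M[:3,:3];c['t']=M[:3,3];return c
E
python3 - <<'E'
from plant import bot;from h import *
c=wcal(bot,bot.sense());p=cv2.imread('pics/w1.png');h=cv2.cvtColor(p,cv2.COLOR_BGR2HSV)
for (u,v) in((274,208),(503,238)):
    m=np.zeros(p.shape[:2],np.uint8);cv2.circle(m,(u,v),34,1,-1)
    m=((m>0)&(h[...,2]>75)&(h[...,1]<60)).astype(np.uint8);m=cv2.morphologyEx(m,cv2.MORPH_OPEN,np.ones((7,7)))
    k=max(cv2.findContours(m,0,2)[0],key=cv2.contourArea);(a,b),r=cv2.minEnclosingCircle(k)
    print((a,b),r,ray(c,a,b,.106).round(4))
for q in((310,204),(310,203)):print(ray(c,*q,.096))
E
```

```text
(275.1326599121094, 208.86734008789062) 24.835763931274414 [0.5465 0.3895 0.106 ]
(505.5, 237.5) 31.567487716674805 [0.5964 0.2304 0.106 ]
[0.55756092 0.36688738 0.096     ]
[0.55824074 0.36722393 0.096     ]
```

```bash
python3 -m jog '[{"x":0,"y":-1,"z":40,"spin":0,"gripper":0},{"x":0,"y":-1,"z":75,"spin":0,"gripper":0},{"x":0,"y":-1,"z":83,"spin":0,"gripper":0},{"x":0,"y":-1,"z":85,"spin":0,"gripper":0},{"x":0,"y":-1,"z":85,"spin":0,"gripper":0},{"x":0,"y":-1,"z":85,"spin":0,"gripper":0}]'; python3 look.py 6
```

```text
time: 4.07
ee_pos: [0.5465, 0.3888, 0.1193]
ee_rot: [-3.141, -0.004, 0.434]
force: [0.4, 0.4, -0.1]
grip_width: 0.0001
finger_force: 0.0
4.3667 pos [0.5457 0.3883 0.1173] [-3.142e+00 -2.000e-03  4.340e-01] F [ 0.05  0.18 -0.06] sd [0.36 0.31 0.29]
```

```bash
python3 -m jog '[{"x":0,"y":0,"z":2,"spin":0,"gripper":0},{"x":0,"y":0,"z":4,"spin":0,"gripper":0},{"x":0,"y":0,"z":6,"spin":0,"gripper":0},{"x":0,"y":0,"z":6,"spin":0,"gripper":0}]'; python3 look.py 12;  python3 -m jog '[{"x":0,"y":0,"z":1,"spin":0,"gripper":0},{"x":0,"y":0,"z":2,"spin":0,"gripper":0},{"x":0,"y":0,"z":3,"spin":0,"gripper":0},{"x":0,"y":0,"z":3,"spin":0,"gripper":0}]'; python3 look.py 14
```

```text
time: 4.7
ee_pos: [0.5454, 0.3882, 0.11]
ee_rot: [3.142, -0.0, 0.434]
force: [-0.4, 0.4, 2.6]
grip_width: -0.0003
finger_force: 1.2
5.3 pos [0.5454 0.3882 0.1104] [ 3.142 -0.     0.434] F [-0.1   0.07  1.97] sd [0.66 0.47 0.52]
time: 5.63
ee_pos: [0.5455, 0.3882, 0.1075]
ee_rot: [3.142, -0.0, 0.434]
force: [-0.7, -0.7, 5.6]
grip_width: 0.0001
finger_force: 2.6
6.3333 pos [0.5455 0.3882 0.1077] [ 3.142 -0.     0.434] F [-0.75 -0.22  5.  ] sd [0.51 0.47 0.41]
```

Left button: about 5.0 N at 4.4 mm, so roughly 1100 N/m, which is stiff. Next is the middle.

```bash
python3 -m jog '[{"x":0,"y":0,"z":-30,"spin":0,"gripper":0},{"x":0,"y":0,"z":-60,"spin":0,"gripper":0},{"x":-20,"y":164,"z":-60,"spin":0,"gripper":0},{"x":-20,"y":164,"z":-60,"spin":0,"gripper":0},{"x":-20,"y":164,"z":-60,"spin":0,"gripper":0},{"x":-20,"y":164,"z":-60,"spin":0,"gripper":0},{"x":-20,"y":164,"z":-60,"spin":0,"gripper":0},{"x":-20,"y":164,"z":-60,"spin":0,"gripper":0},{"x":-20,"y":164,"z":-30,"spin":0,"gripper":0},{"x":-20,"y":164,"z":-12,"spin":0,"gripper":0},{"x":-20,"y":164,"z":-9,"spin":0,"gripper":0},{"x":-20,"y":164,"z":-9,"spin":0,"gripper":0},{"x":-20,"y":164,"z":-9,"spin":0,"gripper":0}]'; python3 look.py 8
```

```text
time: 7.42
ee_pos: [0.5962, 0.2319, 0.1171]
ee_rot: [3.142, -0.001, 0.435]
force: [-0.7, -0.1, 0.6]
grip_width: -0.0001
finger_force: 0.0
7.8167 pos [0.5963 0.231  0.1168] [ 3.141e+00 -1.000e-03  4.340e-01] F [ 0.08 -0.1   0.12] sd [0.54 0.41 0.38]
```

```bash
python3 -m jog '[{"x":0,"y":0,"z":2,"spin":0,"gripper":0},{"x":0,"y":0,"z":4,"spin":0,"gripper":0},{"x":0,"y":0,"z":6,"spin":0,"gripper":0},{"x":0,"y":0,"z":7,"spin":0,"gripper":0},{"x":0,"y":0,"z":8,"spin":0,"gripper":0},{"x":0,"y":0,"z":9,"spin":0,"gripper":0},{"x":0,"y":0,"z":9,"spin":0,"gripper":0}]'; python3 look.py 14
```

```text
time: 8.4
ee_pos: [0.5963, 0.2309, 0.1074]
ee_rot: [3.141, -0.0, 0.434]
force: [-1.3, -0.5, 2.7]
grip_width: -0.0005
finger_force: 1.5
9.1 pos [0.5962 0.2309 0.1073] [ 3.141 -0.     0.434] F [-0.44 -0.55  2.87] sd [0.53 0.37 0.58]
```

Middle button: about 2.9 N at 4.7 mm, so roughly 600 N/m. Now the right.

```bash
python3 -m jog '[{"x":0,"y":0,"z":-30,"spin":0,"gripper":0},{"x":0,"y":0,"z":-60,"spin":0,"gripper":0},{"x":5,"y":88,"z":-60,"spin":0,"gripper":0},{"x":5,"y":88,"z":-60,"spin":0,"gripper":0},{"x":5,"y":88,"z":-60,"spin":0,"gripper":0},{"x":5,"y":88,"z":-60,"spin":0,"gripper":0},{"x":5,"y":88,"z":-30,"spin":0,"gripper":0},{"x":5,"y":88,"z":-12,"spin":0,"gripper":0},{"x":5,"y":88,"z":-9,"spin":0,"gripper":0},{"x":5,"y":88,"z":-9,"spin":0,"gripper":0},{"x":5,"y":88,"z":-9,"spin":0,"gripper":0}]'; python3 look.py 4;python3 -m jog '[{"x":0,"y":0,"z":2,"spin":0,"gripper":0},{"x":0,"y":0,"z":4,"spin":0,"gripper":0},{"x":0,"y":0,"z":6,"spin":0,"gripper":0},{"x":0,"y":0,"z":7,"spin":0,"gripper":0},{"x":0,"y":0,"z":8,"spin":0,"gripper":0},{"x":0,"y":0,"z":9,"spin":0,"gripper":0},{"x":0,"y":0,"z":9,"spin":0,"gripper":0}]'; python3 look.py 14
```

```text
time: 10.02
ee_pos: [0.6377, 0.154, 0.1172]
ee_rot: [3.141, -0.001, 0.435]
force: [-0.1, 0.1, 0.8]
grip_width: 0.0001
finger_force: 0.0
10.2167 pos [0.6383 0.1536 0.1179] [ 3.141e+00 -2.000e-03  4.340e-01] F [0.16 0.15 0.15] sd [0.29 0.08 0.43]
time: 10.8
ee_pos: [0.6377, 0.1532, 0.1072]
ee_rot: [3.142, -0.0, 0.434]
force: [0.3, 0.2, 1.4]
grip_width: 0.0002
finger_force: 0.7
11.5 pos [0.6377 0.1532 0.1073] [ 3.141 -0.     0.434] F [-0.16  0.05  1.33] sd [0.48 0.46 0.27]
```

Right button: about 1.3 N at 4.7 mm, so roughly 280 N/m. It is clearly the softest, so I press its tag.

```bash
python3 -m jog '[{"x":0,"y":0,"z":-30,"spin":0,"gripper":0},{"x":0,"y":0,"z":-60,"spin":0,"gripper":0},{"x":2,"y":56,"z":-60,"spin":0,"gripper":0},{"x":2,"y":56,"z":-60,"spin":0,"gripper":0},{"x":2,"y":56,"z":-60,"spin":0,"gripper":0},{"x":2,"y":56,"z":-40,"spin":0,"gripper":0},{"x":2,"y":56,"z":-30,"spin":0,"gripper":0},{"x":2,"y":56,"z":-26,"spin":0,"gripper":0},{"x":2,"y":56,"z":-23,"spin":0,"gripper":0},{"x":2,"y":56,"z":-20,"spin":0,"gripper":0},{"x":2,"y":56,"z":-17,"spin":0,"gripper":0},{"x":2,"y":56,"z":-14,"spin":0,"gripper":0},{"x":2,"y":56,"z":-11,"spin":0,"gripper":0},{"x":2,"y":56,"z":-8,"spin":0,"gripper":0},{"x":2,"y":56,"z":-5,"spin":0,"gripper":0},{"x":2,"y":56,"z":-3,"spin":0,"gripper":0},{"x":2,"y":56,"z":-1,"spin":0,"gripper":0},{"x":2,"y":56,"z":0,"spin":0,"gripper":0},{"x":2,"y":56,"z":0,"spin":0,"gripper":0}]'; python3 look.py 4;python3 -m jog '[{"x":0,"y":0,"z":1,"spin":0,"gripper":0},{"x":0,"y":0,"z":2,"spin":0,"gripper":0},{"x":0,"y":0,"z":3,"spin":0,"gripper":0},{"x":0,"y":0,"z":3,"spin":0,"gripper":0},{"x":0,"y":0,"z":3,"spin":0,"gripper":0}]'; python3 look.py 6
```

```text
time: 13.08
ee_pos: [0.6627, 0.1035, 0.1067]
ee_rot: [-3.141, 0.001, 0.434]
force: [0.7, 0.2, 0.4]
grip_width: 0.0003
finger_force: 0.1
13.2833 pos [0.6628 0.1034 0.1069] [-3.141e+00  1.000e-03  4.340e-01] F [0.27 0.3  0.1 ] sd [0.27 0.17 0.43]
time: 13.7
ee_pos: [0.663, 0.1032, 0.1041]
ee_rot: [-3.142, 0.0, 0.434]
force: [0.4, 0.5, -0.1]
grip_width: 0.0
finger_force: 0.2
14.0 pos [0.663  0.1033 0.1042] [-3.142  0.     0.434] F [ 0.14 -0.01  0.03] sd [0.36 0.45 0.43]
```

```bash
python3 -m jog '[{"x":0,"y":0,"z":0.5,"spin":0,"gripper":0},{"x":0,"y":0,"z":1,"spin":0,"gripper":0},{"x":0,"y":0,"z":1.5,"spin":0,"gripper":0},{"x":0,"y":0,"z":1.5,"spin":0,"gripper":0},{"x":0,"y":0,"z":1.5,"spin":0,"gripper":0}]'; python3 look.py 4 pics/w2.png
```

```text
time: 14.42
ee_pos: [0.6631, 0.1032, 0.1031]
ee_rot: [3.141, -0.0, 0.434]
force: [-1.7, -0.2, 2.9]
grip_width: -0.0002
finger_force: 1.3
14.6167 pos [0.6631 0.1032 0.1031] [ 3.141 -0.     0.434] F [-1.34 -0.88  2.95] sd [0.66 0.45 0.31]
{'fx': 358.6252233993704, 'fy': 358.6252233993704, 'cx': 279.2628273738904, 'cy': 209.2187428721716, 'tool_from_camera': array([[-1.72509045e-04, -9.52052388e-01, -3.05934994e-01,
         7.76815792e-02],
       [ 9.99999967e-01, -1.05316398e-04, -2.36136147e-04,
         1.19212426e-03],
       [ 1.92594012e-04, -3.05935024e-01,  9.52052375e-01,
        -1.42615746e-01],
       [ 0.00000000e+00,  0.00000000e+00,  0.00000000e+00,
         1.00000000e+00]])}
```

View pics/w2.png

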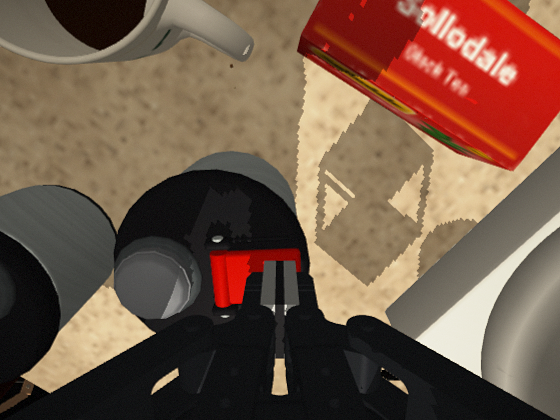

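The picture shows the right tag lying flat along the lid, about (212–300, 250–300), with the fingertips on its tip. I'll press slightly harder, then lift and check.

```bash
python3 -m jog '[{"x":0,"y":0,"z":1,"spin":0,"gripper":0},{"x":0,"y":0,"z":2,"spin":0,"gripper":0},{"x":0,"y":0,"z":2,"spin":0,"gripper":0},{"x":0,"y":0,"z":2,"spin":0,"gripper":0}]'; python3 look.py 2; python3 -m jog '[{"x":0,"y":0,"z":-10,"spin":0,"gripper":0},{"x":0,"y":0,"z":-40,"spin":0,"gripper":0},{"x":0,"y":0,"z":-80,"spin":0,"gripper":0},{"x":-60,"y":0,"z":-100,"spin":0,"gripper":0},{"x":-60,"y":0,"z":-100,"spin":0,"gripper":0},{"x":-60,"y":0,"z":-100,"spin":0,"gripper":0},{"x":-60,"y":0,"z":-100,"spin":0,"gripper":0}]'; python3 look.py 2 pics/w3.png >/dev/null
python3 - <<'E'
from plant import bot;from h import *
s=bot.sense();c=wcal(bot,s);p,z=bot.snapshot("wrist");W=cloud(c,z);h=cv2.cvtColor(p,cv2.COLOR_BGR2HSV)
m=(h[...,1]>150)&(h[...,2]>60)&((h[...,0]<12)|(h[...,0]>168))&(np.hypot(W[...,0]-.648,W[...,1]-.133)<.05)&(W[...,2]>.09)
print(m.sum(),np.percentile(W[m],[2,50,98],axis=0).round(4),s['force'])
E
```

```text
time: 14.95
ee_pos: [0.6634, 0.1032, 0.1029]
ee_rot: [3.141, -0.002, 0.434]
force: [-5.3, -1.5, 10.1]
grip_width: -0.0001
finger_force: 5.3
15.05 pos [0.6634 0.1032 0.1029] [ 3.141e+00 -2.000e-03  4.340e-01] F [-4.52 -1.19 10.65] sd [0.77 0.36 0.51]
time: 15.63
ee_pos: [0.6085, 0.0778, 0.2016]
ee_rot: [3.141, -0.001, 0.433]
force: [0.1, -0.2, 0.5]
grip_width: -0.0
finger_force: 0.0
2559 [[0.642  0.0922 0.0973]
 [0.659  0.1112 0.1031]
 [0.6775 0.1311 0.1058]] [-0.3955587   0.44469846 -1.04727869]
```

View pics/w3.png

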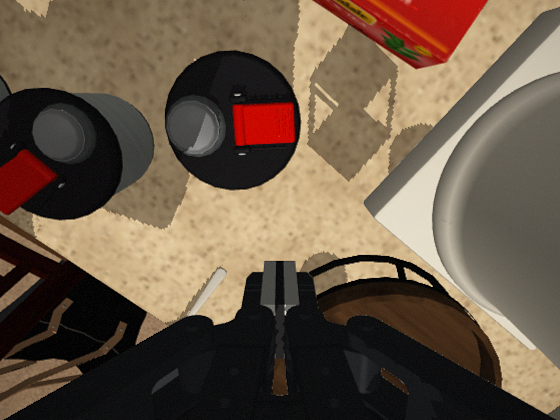

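The right tag lies flat: its median top is at 0.103 m in the depth reading and it sits at (265,123) in the picture. The middle tag still stands, and the tool is clear of everything.

```bash
python3 -c "
from plant import bot
print(bot.hand_in())"
```

```text
the job is handed in; nothing more can be done
None
```

I pressed the three buttons left to right and felt about 1100, 600 and 280 N/m; the right canister was softest, so I pushed its red tag flat, left the other two tags alone, and handed the job in at about 16 s.

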